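# Shut the sample box and shoot its barrel bolt home

## Robot

A 6-joint arm with a two-finger parallel gripper is mounted at the origin on a cart in front of the work surface, level with it; the furniture and walls round the work are solid. World frame = base frame: x ahead of the robot, y to its left, z up, the work surface at z = 0. Lengths are in m, angles in rad, forces in N, time in s.
With the tool pointing down it reaches from about 0.35 to 0.85 m from the base axis. Payload 8.1 kg.
Tool frame: the origin (TCP) lies midway between the tips of the shut fingers; the grasp point (between the pads) lies 19 mm behind it; z points along the fingers, y is the direction in which the jaws open and shut (so a half turn about z gives the same grasp; the last joint's range is limited). The gripper opens to 93 mm and grips with 3 to 60 N. Pads are 15 mm wide; open, the fingers measure 128 mm over their backs; the gripper's body (75 mm by 188 mm) begins 65 mm behind the grasp point.
Start: joints at [1.226, 0.13, 1.488, -0, 1.523, -0.085], TCP at [0.154, 0.58, 0.185] pointing down, gripper open.
Joint ranges: [-2.96, 2.96], [-0.89, 2.26], [0.02, 2.5], [-1.34, 4.48], [0, 2.73], [-2.66, 2.66]. Speed limits (rad/s): [2.39, 2.39, 2.79, 3.14, 3.14, 3.14].

## Interface

Orientations are given as a rotation vector (axis times angle).
In Python, from plant import robot gives the robot as it stands.
- The arm moves only by the tool arm_command, never from a script. Its argument "deltas" is a list that holds one entry, the list of rows, each a list of 6 numbers: the shift along the tool's x, y, z in m, then the turn, a rotation vector about the tool's x, y, z in rad. In form: [[[dx, dy, dz, rx, ry, rz], ...]]. A call has exactly 8 rows; each row is the pose to reach, as a shift and turn from the pose commanded when the call began, along the tool's axes at that moment; what a row does not reach only later rows make up. A row lasts 1/12 s, in which the tool goes at most 41.7 mm and 7.16 degrees, less where a joint would pass 70% of its speed; a pose out of reach is approached as far as the arm can. A call with a gripper value outside its range is refused whole. "fingers" is the closure, from -1 (fully open) to 1 (shut), set as the call begins (left out, the last holds). The fingers move at their own pace and stop on an object; "squeeze" is the grip in N (left out, the last holds). Time passes only in rows, so rows that repeat a pose let the fingers close, or fill a call up. It gives the time, the measured TCP pose, the force and the opening at its end, in the units of the state.
- robot.read_state(): the state, without advancing time (a new reading comes with each control period).
- robot.read_camera(name): name is "side" or "top"; returns (picture, depth): 400x640x3 uint8, blue, green, red; 400x640 float32, m along the optical axis (not along the pixel's ray), 0 where there is no reading.
- robot.calibration(name): a dict with "K" (3x3 intrinsics, pixels), "R" (3x3) and "t" (3): a world point X has camera coordinates R X + t. Camera axes: x right, y down, z forward; pixel columns grow to the right and rows downward; lengths in m; the calibration is good to about 2 mm. A picture is of the moment at which its call begins. calibration takes no time and is no camera call.
- robot.close_job(): hands the job in, once; it reports no verdict.
Trained networks look in the newest picture that a camera, given by its name, has taken for a name from the list of things; names that differ only in an ending like _2 or _b are one class to them, and where a whole thing is asked for, a point or a joint stands for the part that bears it (a point fixed in the world has none). Each returns a list of dicts, best first, with "p" (0 to 1); they miss things now and then, are a little off and sometimes report something else, mostly with a low value. They report only what shows in the picture. A call takes as long as a camera call.
- robot.silhouettes(camera, target): "mask" (400x640 bool, what is visible of it) and "box" ([left, top, width, height] in pixels, round what is visible of it).
The state is a dict: "t": time; "q": joint angles; "dq": joint speeds; "joint_torque": joint torques, N m; "tool_pos": TCP position; "orientation": TCP orientation; "force": force on the tool from outside, world axes, zero at the start; "wrist_torque": the same for the moment, N m; "opening": finger opening in m.
Only numpy, scipy, OpenCV 4.12 (cv2) and the standard library are available. Lean on these libraries where they do the work, as an engineer would, in place of code of your own. Each camera call takes 0.05 s, during which the arm holds its last target. There are 200 camera calls.

## Task

Shut the lid of the sample box, then slide the steel bolt across, through the tongue on the lid and on into the keeper block, until its tip is fully home and you feel it press firmly on the spring stop hidden in there. Do not ram it, leave everything shut, and do not disturb the things standing around.

Things in the scene. Friction and masses are not known exactly. Their poses are not given: they have to be found in the camera images.
- sample_box: Fixed grey metal sample box, 138 x 190 mm, 58 mm high without lid. Origin under its centre on the worktop; x points from its front to its hinge side, y along the front, z up. Hinge line along y at x +69, z 58. A ledge on its front (x -65 to -120, top z 36) carries slotted barrel, bolt and keeper block in line: bolt axis along y at x -92, z 52. Lid and bolt are moved relative to this frame.
- lid (a joint): Hinge, rad: 0 shut, positive open (front edge up). Flat lid 132 x 194 mm, 0.3 kg, top z 68 when shut. Stiff hinge (0.28 N m): it stays where left. Gasket pads meet it at about 0.03 rad and push back up to 16 N at the front edge at 0; let go, it rises to 0.02 to 0.03, its tongue hole then 3 to 5 mm above the bolt. If it is under 0.035 the bolt's nose draws it down to about 0.01.
- lid_front (a point): Point on the top face of the lid, 9 mm behind its front edge (box x -59 and z 68 when shut) and at box y -30: the place to press it down. It moves on a 128 mm radius about the hinge. A ledge with the bolt lies in front of the edge.
- tongue_hole (a point): Centre of the 15 mm square hole in the tongue, a dark 6 mm plate ring, 27 x 27 mm, standing out 36 mm in front of the lid's front edge; the 12 mm bolt passes through along box y (here y 20).
- bolt (a joint): Travel along box +y, m: starts at 0 to 0.010; nose rides on the tongue's lower edge from about 0.023 to 0.040; tip enters the keeper at 0.040; seats at some 0.061 to 0.077, different each time. Dry friction 7 N, stays where left. The tongue adds an uneven hump of up to 5 N up to 0.045 and a steady 3 to 5 N of rubbing after it.
- bolt_knob (a point): Centre of the top of the bolt's upright steel knob, 15 mm across; the knob spans box z 68 to 96 (this point z 96) over an 8 mm stem and slides in the slot of the barrel (box y -95 to +7, 27 mm wide, top z 62). Push or pinch it with the fingertips at z 74 or higher, to clear lid and tongue.
- bolt_tip (a point): Foremost point of the bolt's bullet nose, on the axis of the 12 mm rod, 77 mm ahead of the knob's axis along box +y.
- keeper_mouth (a point): Centre of the open end of the 15 mm blind bore of the keeper, a dark steel block 27 mm wide (box y 34 to 94, top z 66). The stop lies hidden 20 to 34 mm inside, set differently each time.
- keeper_stop: Sprung stop hidden inside the keeper; origin at the mouth's centre, axes as the box. Its buffer is met 20 to 34 mm inside, different each time; it cannot be seen or measured, only felt: 2.5 N per mm on top of the sliding friction. Home: the bolt keeps pressing it with 3 N or more (1.2 mm). Over 13 N (5 mm) on it at any time is ramming. Friction keeps the bolt pressed in when let go.
- lab_timer: Small white timer with buttons, 64 x 62 x 20 mm, bystander left of the box; origin under its centre.
- reagent_bottle: White bottle with a red cap, 44 mm across, 88 mm high, bystander right of the box; origin under its centre.
- film_roll: Roll of sealing film standing on end, 56 mm across, 50 mm high, bystander right of the box, further back; origin under its centre.

How it is judged:
By the outcome, as a careful person would: the job done as asked, in the order asked, and still so for the second after the job is handed in, with the robot touching nothing.
It also fails if it takes over 58 s, if anything falls off the work surface, if the arm or the gripper's body presses on something with over 40 N, if the wrist force passes 120 N, or if a joint passes its speed limit or range.

## Working session

There is one attempt and no reset: what is moved stays moved. The work goes in short steps, Python scripts to look and compute and a tool call to move; the robot and the scene stay as the last step left them, time stands still between calls to the robot, and variables do not carry over. Pictures are saved under pics/ and viewed, about 8 in all and at most 12, crops included, and the job is handed in when it is done.

Besides the shell and the picture viewer there is one more tool, called after "Request:" as name(argument=value, ...), one argument or row to a line, values as JSON. arm_command: Moves the arm, as the interface text tells. Its arguments: {"type":"object","properties":{"deltas":{"type":"array","items":{"type":"array","items":{"type":"array","items":{"type":"number"}}}},"fingers":{"type":"number"},"squeeze":{"type":"number"}},"required":["deltas"]}

```bash
mkdir -p pics; ls; cat > h.py <<'E'
import numpy as np, cv2
from plant import robot
from scipy.spatial.transform import Rotation as Ro
def world(name,depth,mask):
    c=robot.calibration(name);v,u=np.nonzero(mask&(depth>0));d=depth[v,u]
    p=np.c_[u,v,np.ones(len(u))]@np.linalg.inv(c["K"]).T*d[:,None]
    return (p-c["t"])@c["R"]
E
python3 - <<'E'
from h import *
s=robot.read_state();print({k:np.round(v,3) for k,v in s.items()})
for n in("top","side"):
    p,d=robot.read_camera(n);cv2.imwrite(f"pics/{n}0.png",p);np.save(f"{n}0.npy",d)
    c=robot.calibration(n);print(n,c["K"].round(1).tolist(),c["R"].round(3).tolist(),c["t"].round(3))
    for k in("sample_box","lid","bolt","bolt_knob","tongue_hole","lab_timer","reagent_bottle","film_roll","keeper_mouth"):
        for r in robot.silhouettes(n,k)[:2]:
            w=world(n,d,r["mask"]);print(k,round(r["p"],2),r["box"],np.percentile(w,[2,50,98],axis=0).round(3).tolist() if len(w) else None)
print(robot.read_state()["t"])
E
```

```text
pics
{'t': np.float64(0.0), 'q': array([ 1.226,  0.131,  1.489,  0.   ,  1.523, -0.085]), 'dq': array([ 0.001, -0.001, -0.001,  0.001,  0.001,  0.003]), 'joint_torque': array([-0.0000e+00, -5.5984e+01, -4.9177e+01,  7.7000e-02,  3.5000e-02,
       -0.0000e+00]), 'tool_pos': array([0.154, 0.579, 0.184]), 'orientation': array([-4.070e-01, -3.115e+00,  3.000e-03]), 'force': array([ 0.221, -0.263,  0.161]), 'wrist_torque': array([0.013, 0.066, 0.038]), 'opening': np.float64(0.093)}
top [[439.4, 0.0, 314.2], [0.0, 439.4, 192.8], [0.0, 0.0, 1.0]] [[-0.013, -1.0, 0.017], [-0.994, 0.011, -0.111], [0.111, -0.018, -0.994]] [0.009 0.572 1.003]
sample_box 0.69 [283.1, 153.9, 99.9, 104.5] [[0.447, -0.141, 0.008], [0.543, -0.043, 0.083], [0.642, 0.054, 0.122]]
lid 0.93 [285.0, 154.7, 100.2, 76.3] [[0.504, -0.127, 0.069], [0.573, -0.035, 0.096], [0.646, 0.057, 0.123]]
bolt 0.71 [346.7, 214.6, 39.3, 14.7] [[0.481, -0.147, 0.053], [0.496, -0.117, 0.057], [0.51, -0.074, 0.098]]
bolt 0.49 [282.6, 154.2, 101.4, 80.4] [[0.502, -0.129, 0.069], [0.573, -0.036, 0.096], [0.645, 0.059, 0.125]]
bolt_knob 0.46 
[... 1287 characters left out ...]
]
lab_timer 0.39 [269.0, 196.0, 13.7, 10.7] [[0.483, -0.039, 0.005], [0.516, 0.144, 0.018], [0.532, 0.163, 0.13]]
reagent_bottle 0.85 [338.4, 264.3, 25.7, 50.4] [[0.546, -0.265, 0.007], [0.562, -0.256, 0.055], [0.584, -0.234, 0.089]]
film_roll 0.64 [359.0, 249.0, 27.2, 37.3] [[0.612, -0.207, 0.003], [0.634, -0.195, 0.042], [0.662, -0.156, 0.052]]
film_roll 0.37 [337.9, 266.8, 25.1, 47.3] [[0.546, -0.265, 0.001], [0.561, -0.256, 0.054], [0.583, -0.216, 0.089]]
keeper_mouth 0.76 [253.0, 185.4, 113.6, 98.4] [[0.446, -0.154, 0.007], [0.541, -0.072, 0.05], [0.646, 0.05, 0.12]]
keeper_mouth 0.56 [358.5, 250.0, 28.7, 33.5] [[0.612, -0.207, 0.004], [0.633, -0.195, 0.042], [0.661, -0.156, 0.052]]
1.0
```

```bash
sleep 25; ls pics
```

```text
side0.png
top0.png
```

```bash
python3 - <<'E'
from h import *
t=cv2.imread("pics/top0.png")[130:280,230:450];s=cv2.imread("pics/side0.png")[160:330,220:440]
cv2.imwrite("pics/c0.png",np.vstack([cv2.resize(t,(660,450),interpolation=2)[:,:],])[:, :])
cv2.imwrite("pics/c1.png",cv2.resize(s,(770,595),interpolation=2))
d=np.load("top0.npy");robot.read_camera("top")
m=robot.silhouettes("top","lid")[0]["mask"]
w=world("top",d,cv2.erode(m.astype('uint8'),np.ones((3,3)))>0)
c=w.mean(0);u,sv,vt=np.linalg.svd(w-c,full_matrices=False)
res=abs((w-c)@vt[2]);w2=w[res<.006];c=w2.mean(0);n=np.linalg.svd(w2-c,full_matrices=False)[2][2];n*=np.sign(n[2])
print("lid plane",c.round(4),n.round(4),"tilt",np.arccos(n[2]),"dir yaw",np.arctan2(n[1],n[0]), np.abs((w2-c)@n).mean())
# min-area rects
for k in("lid","sample_box"):
    for nme in("top","side"):
        dd=np.load(nme+"0.npy");robot.read_camera(nme);r=robot.silhouettes(nme,k)
        if not r: continue
        w=world(nme,dd,r[0]["mask"]);w=w[(w[:,2]>.045)]
        print(k,nme,cv2.minAreaRect(w[:,:2].astype('float32')))
# knob pts
for nme in("top","side"):
    dd=np.load(nme+"0.npy");a=world(nme,dd,np.ones((400,640),bool))
    k=a[(a[:,0]<.52)&(a[:,0]>.45)&(abs(a[:,1]+.08)<.1)&(a[:,2]>.085)&(a[:,2]<.105)]
    print(nme,len(k),k.mean(0),k.min(0),k.max(0))
E
```

```text
lid plane [ 0.5745 -0.0359  0.0959] [0.3842 0.1065 0.9171] tilt 0.410047726633515 dir yaw 0.27034139776209265 0.0013094430176673142
lid top ((0.557607889175415, -0.04082292318344116), (0.16386346518993378, 0.19434352219104767), 16.61268424987793)
lid side ((0.5550186038017273, -0.04182690382003784), (0.16919952630996704, 0.1969134658575058), 16.26590347290039)
sample_box top ((0.5502638816833496, -0.04327095299959183), (0.18120701611042023, 0.19372689723968506), 15.767082214355469)
sample_box side ((0.5512402653694153, -0.042941585183143616), (0.1776307225227356, 0.19689789414405823), 15.99106216430664)
top 40 [ 0.50204741 -0.13887994  0.09527942] [ 0.48867993 -0.14833696  0.08783232] [ 0.50973833 -0.0370028   0.10343887]
side 68 [ 0.50037617 -0.13596975  0.09402657] [ 0.48584418 -0.15106294  0.08514895] [ 0.50859057 -0.03718587  0.10496644]
```

View pics/c0.png

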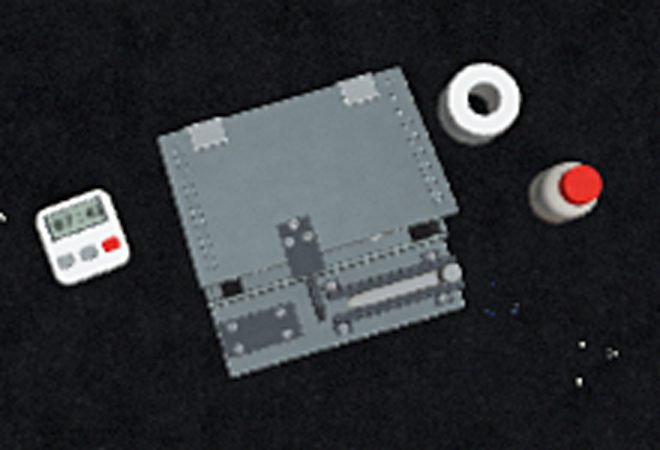

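View pics/c1.png

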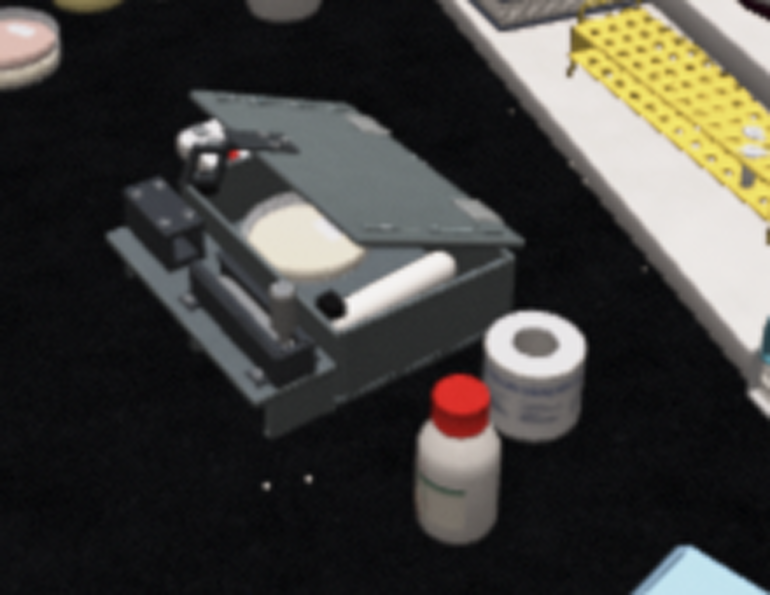

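The top crop shows the lid open about 0.41 rad. The knob is at (452,272), at the right end of its slot. The keeper is at lower left, the timer on the left and the bottle and roll on the right. The side crop agrees, and nothing stands in the bolt's path.

```bash
cat >> h.py <<'E'
O=np.array([.567,-.0384,0]);YAW=.28
def B(): return Ro.from_euler('z',YAW)
def goal(x,y,z):  # box mm -> tool delta, tool z down, tool y along box x
    s=robot.read_state();R=Ro.from_rotvec(s["orientation"])
    G=B()*Ro.from_matrix(np.array([[0,1,0],[1,0,0],[0,0,-1]]).T)
    d=R.inv().apply(O+B().apply(np.array([x,y,z])/1000)-s["tool_pos"]);r=(R.inv()*G).as_rotvec()
    print("delta",d.round(4),r.round(4))
def st():
    s=robot.read_state();print("t",s["t"],"box mm",(1000*B().inv().apply(s["tool_pos"]-O)).round(2),"F box",B().inv().apply(s["force"]).round(2),"open",s["opening"].round(4))
E
python3 - <<'E'
from h import *
# knob refine & planar features, in box frame
for n in("top","side"):
    d=np.load(n+"0.npy");a=world(n,d,np.ones((400,640),bool));b=1000*B().inv().apply(a-O)
    k=b[(abs(b[:,0]+92)<18)&(abs(b[:,1]+80)<18)&(b[:,2]>78)&(b[:,2]<105)];print(n,"knob",len(k),np.median(k,0).round(1),k.min(0).round(1),k.max(0).round(1))
    k=b[(abs(b[:,0]+92)<25)&(abs(b[:,1]-64)<40)&(b[:,2]>62)&(b[:,2]<70)];print(n,"keeper top (-105.5..-78.5, 34..94, 66)",len(k),np.percentile(k,[3,50,97],axis=0).round(1).tolist())
st();goal(-56,-30,185)
E
```

```text
top knob 41 [-90.6 -80.8  95.3] [-97.5 -88.6  78.1] [-83.6 -74.9 100.3]
top keeper top (-105.5..-78.5, 34..94, 66) 307 [[-102.8, 36.7, 62.8], [-90.3, 64.2, 66.0], [-77.6, 92.4, 68.9]]
side knob 86 [-93.8 -86.2  90.8] [-98.  -89.8  78.5] [-85.3 -76.   98.1]
side keeper top (-105.5..-78.5, 34..94, 66) 220 [[-103.9, 34.9, 63.2], [-91.4, 60.7, 66.6], [-78.3, 92.5, 68.7]]Traceback (most recent call last):
  File "<stdin>", line 7, in <module>
  File "h.py", line 16, in st
    s=robot.read_state();print("t",s["t"],"box mm",(1000*B().inv().apply(s["tool_pos"]-O)).round(2),"F box",B().inv().apply(s["force"]).round(2),"open",s["opening"].round(4))
                                                                                                                                                        ^^^^^^^^^^^^^^^^^^
AttributeError: 'float' object has no attribute 'round'
```

```bash
sed -i 's/s\["opening"\].round(4)/round(float(s["opening"]),4)/' h.py; python3 -c "
from h import *
st();goal(-56,-30,185)"
```

```text
t 1.5 box mm [-225.93  708.31  184.77] F box [-0.62  0.44 -0.64] open 0.0928
delta [-5.252e-01 -5.460e-01 -2.000e-04] [ 1.000e-04 -0.000e+00  1.031e+00]
```

Request:
arm_command(
  deltas=[
    [[-0.525, -0.546, 0, 0, 0, 1.031], [-0.525, -0.546, 0, 0, 0, 1.031], [-0.525, -0.546, 0, 0, 0, 1.031], [-0.525, -0.546, 0, 0, 0, 1.031], [-0.525, -0.546, 0, 0, 0, 1.031], [-0.525, -0.546, 0, 0, 0, 1.031], [-0.525, -0.546, 0, 0, 0, 1.031], [-0.525, -0.546, 0, 0, 0, 1.031]],
  ],
  fingers=1,
  squeeze=40,
)

```text
t: 2.17
tool_pos: [0.3162, 0.2866, 0.185]
orientation: [1.858, 2.533, 0.001]
force: [1.2, -0.3, 0.4]
opening: 0.0444
```

```bash
python3 -c "
from h import *
st();goal(-56,-30,185)"
```

```text
t 2.1667 box mm [-151.25  381.7   184.97] F box [ 1.09 -0.58  0.38] open 0.0444
delta [-4.14e-01  8.48e-02 -1.00e-04] [ 0.0009 -0.0003  0.0254]
```

Request:
arm_command(
  deltas=[
    [[-0.414, 0.085, 0, 0, 0, 0.025], [-0.414, 0.085, 0, 0, 0, 0.025], [-0.414, 0.085, 0, 0, 0, 0.025], [-0.414, 0.085, 0, 0, 0, 0.025], [-0.414, 0.085, 0, 0, 0, 0.025], [-0.414, 0.085, 0, 0, 0, 0.025], [-0.414, 0.085, 0, 0, 0, 0.025], [-0.414, 0.085, 0, 0, 0, 0.025]],
  ],
)

```text
t: 2.83
tool_pos: [0.4802, -0.0042, 0.1851]
orientation: [1.882, 2.514, 0.001]
force: [0.6, 0.4, -0.0]
opening: 0.0002
```

```bash
python3 -c "
from h import *
st();goal(-56,-30,185)"
```

```text
t 2.8333 box mm [-74.01  56.84 185.08] F box [ 0.73  0.22 -0.02] open 0.0002
delta [-0.0869  0.0175  0.0001] [0.001  0.0003 0.0056]
```

Request:
arm_command(
  deltas=[
    [[-0.035, 0.007, 0, 0, 0, 0.003], [-0.07, 0.014, 0, 0, 0, 0.005], [-0.085, 0.017, 0, 0, 0, 0.005], [-0.085, 0.017, 0, 0, 0, 0.005], [-0.085, 0.017, 0.01, 0, 0, 0.005], [-0.085, 0.017, 0.03, 0, 0, 0.005], [-0.085, 0.017, 0.045, 0, 0, 0.005], [-0.085, 0.017, 0.05, 0, 0, 0.005]],
  ],
)

```text
t: 3.5
tool_pos: [0.5174, -0.0767, 0.1314]
orientation: [-1.884, -2.509, 0.002]
force: [-0.2, 0.0, -1.0]
opening: 0.0002
```

```bash
python3 -c "
from h import *
st();goal(-56,-30,70)"
```

```text
t 3.5 box mm [-58.22 -23.08 131.43] F box [-0.22  0.07 -1.03] open 0.0002
delta [-0.0071  0.0024  0.0614] [-0.0036 -0.0026  0.0026]
```

Request:
arm_command(
  deltas=[
    [[-0.003, 0.001, 0.008, 0, 0, 0], [-0.006, 0.002, 0.016, 0, 0, 0], [-0.007, 0.002, 0.024, 0, 0, 0], [-0.007, 0.002, 0.032, 0, 0, 0], [-0.007, 0.002, 0.04, 0, 0, 0], [-0.007, 0.002, 0.047, 0, 0, 0], [-0.007, 0.002, 0.052, 0, 0, 0], [-0.007, 0.002, 0.055, 0, 0, 0]],
  ],
)

```text
t: 4.17
tool_pos: [0.5231, -0.0849, 0.0789]
orientation: [-1.888, -2.51, 0.001]
force: [0.2, 0.4, 1.6]
opening: -0.0001
```

```bash
python3 -c "
from h import *
st();goal(-56,-30,68)"
```

```text
t 4.1667 box mm [-55.08 -32.56  78.86] F box [0.33 0.31 1.61] open -0.0001
delta [ 0.0026 -0.0009  0.0109] [-0.001  -0.0005  0.0009]
```

Hinge resistance (about 2 N) shows the fingers are on the lid. I'll press slowly through the gasket.

Request:
arm_command(
  deltas=[
    [[0, 0, 0.002, 0, 0, 0], [0, 0, 0.003, 0, 0, 0], [0, 0, 0.004, 0, 0, 0], [0, 0, 0.005, 0, 0, 0], [0, 0, 0.006, 0, 0, 0], [0, 0, 0.007, 0, 0, 0], [0, 0, 0.007, 0, 0, 0], [0, 0, 0.007, 0, 0, 0]],
  ],
)

```text
t: 4.83
tool_pos: [0.5238, -0.085, 0.0728]
orientation: [1.888, 2.51, 0.0]
force: [0.8, -1.2, 0.9]
opening: 0.0
```

```bash
python3 -c "
from h import *
st();goal(-56,-30,68)"
```

```text
t 4.8333 box mm [-54.4  -32.8   72.81] F box [ 0.48 -1.41  0.86] open 0.0
delta [ 0.0028 -0.0016  0.0048] [0.0004 0.0002 0.0011]
```

Request:
arm_command(
  deltas=[
    [[0, 0, 0.001, 0, 0, 0], [0, 0, 0.002, 0, 0, 0], [0, 0, 0.003, 0, 0, 0], [0, 0, 0.004, 0, 0, 0], [0, 0, 0.004, 0, 0, 0], [0, 0, 0.004, 0, 0, 0], [0, 0, 0.004, 0, 0, 0], [0, 0, 0.004, 0, 0, 0]],
  ],
)

```text
t: 5.5
tool_pos: [0.5236, -0.0849, 0.0687]
orientation: [1.888, 2.511, 0.0]
force: [0.5, -0.3, 0.8]
opening: 0.0008
```

```bash
python3 - <<'E'
from h import *
p,d=robot.read_camera("side");cv2.imwrite("pics/c2.png",cv2.resize(p[130:300,220:400],(720,680))[:600])
st()
E
```

```text
t 5.55 box mm [-54.57 -32.72  68.74] F box [0.38 0.92 0.18] open 0.0006
```

View pics/c2.png

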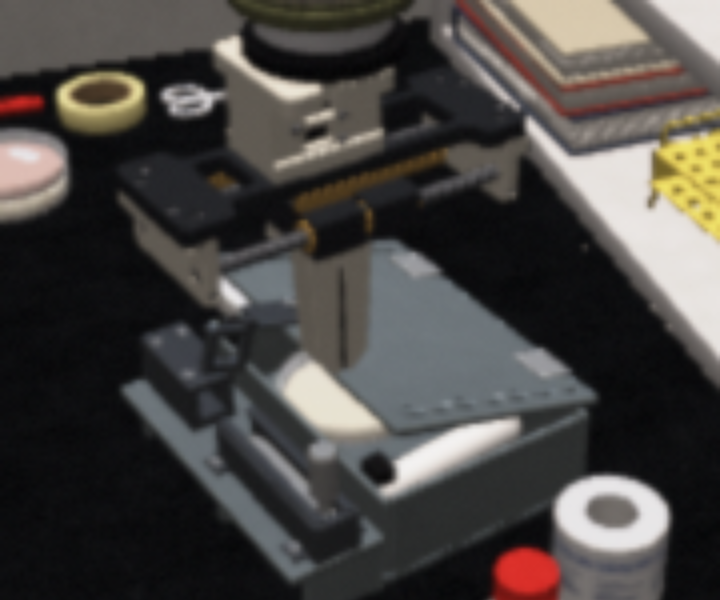

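```bash
python3 - <<'E'
from h import *
s=robot.read_state()
for n in("side","top"):
    c=robot.calibration(n);x=c["K"]@(c["R"]@s["tool_pos"]+c["t"]);print(n,"tcp px",x[:2]/x[2])
    p,d=robot.read_camera(n);a=world(n,d,np.ones((400,640),bool));b=1000*B().inv().apply(a-O)
    for y0 in(-80,60):
        k=b[(abs(b[:,1]-y0)<15)&(b[:,0]>-60)&(b[:,0]<60)&(b[:,2]>60)&(b[:,2]<125)]
        print(n,y0,len(k),np.polyfit(k[:,0],k[:,2],1) if len(k)>10 else None)
        for lo in range(-75,60,15):
            q=k[(k[:,0]>=lo)&(k[:,0]<lo+15)];print((lo,len(q),np.median(q[:,2]).round(1)) if len(q) else lo,end=" ")
        print()
    if n=="top": cv2.imwrite("pics/c3.png",cv2.resize(p[130:280,230:420],(760,600),interpolation=2))
st()
E
```

```text
side tcp px [303.41741775 233.79386605]
side -80 499 [-0.15770161 85.30776752]
-75 (-60, 112, np.float64(100.0)) (-45, 62, np.float64(98.0)) (-30, 58, np.float64(93.7)) (-15, 50, np.float64(89.9)) (0, 61, np.float64(86.2)) (15, 50, np.float64(82.2)) (30, 51, np.float64(78.1)) (45, 55, np.float64(74.2)) 
side 60 181 [-0.23262183 87.51555239]
-75 (-60, 50, np.float64(100.9)) (-45, 41, np.float64(98.4)) (-30, 17, np.float64(95.2)) -15 0 (15, 6, np.float64(81.3)) (30, 31, np.float64(78.0)) (45, 36, np.float64(75.2)) 
top tcp px [352.97063264 211.78249611]
top -80 0 None
-75 -60 -45 -30 -15 0 15 30 45 
top 60 694 [-0.24238608 86.92209611]
-75 (-60, 83, np.float64(100.1)) (-45, 93, np.float64(97.2)) (-30, 88, np.float64(93.3)) (-15, 88, np.float64(89.4)) (0, 87, np.float64(85.1)) (15, 88, np.float64(81.2)) (30, 82, np.float64(76.9)) (45, 85, np.float64(74.2)) 
t 5.65 box mm [-54.59 -32.72  68.72] F box [-0.38 -0.14  1.04] open 0.0006
```

View pics/c3.png

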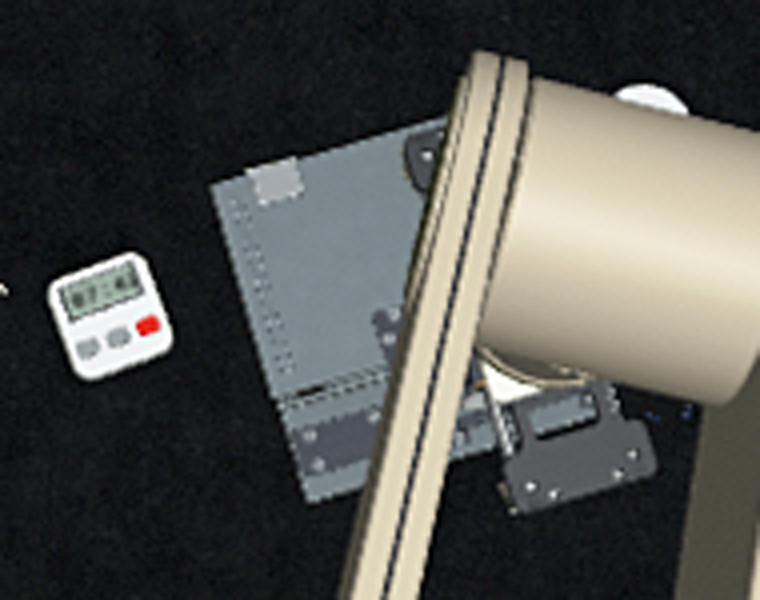

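```bash
python3 - <<'E'
from h import *
p,d=robot.read_camera("side");a=world("side",d,np.ones((400,640),bool)).reshape(-1,3)
ok=(d>0); b=np.full((400,640,3),np.nan);b[ok]=1000*B().inv().apply(a-O)
for u in(297,302,308):
    print(u,[(v,*b[v,u].round(0).astype(int),*p[v,u]) for v in range(190,240,3) if d[v,u]>0])
s=robot.read_state();print(s["q"].round(3),s["joint_torque"].round(1),s["force"].round(1))
E
```

```text
297 [(190, np.int64(-84), np.int64(-65), np.int64(202), np.uint8(35), np.uint8(56), np.uint8(72)), (193, np.int64(-81), np.int64(-59), np.int64(191), np.uint8(29), np.uint8(37), np.uint8(43)), (196, np.int64(-71), np.int64(-41), np.int64(172), np.uint8(80), np.uint8(88), np.uint8(94)), (199, np.int64(-71), np.int64(-41), np.int64(165), np.uint8(78), np.uint8(87), np.uint8(92)), (202, np.int64(-68), np.int64(-36), np.int64(154), np.uint8(77), np.uint8(85), np.uint8(90)), (205, np.int64(-69), np.int64(-37), np.int64(148), np.uint8(79), np.uint8(86), np.uint8(93)), (208, np.int64(-69), np.int64(-37), np.int64(141), np.uint8(78), np.uint8(85), np.uint8(91)), (211, np.int64(-69), np.int64(-36), np.int64(133), np.uint8(75), np.uint8(83), np.uint8(88)), (214, np.int64(-69), np.int64(-34), np.int64(125), np.uint8(76), np.uint8(83), np.uint8(89)), (217, np.int64(-67), np.int64(-31), np.int64(115), np.uint8(79), np.uint8(87), np.uint8(92)), (220, np.int64(-9), np.int64(70), np.int64(25), np.uint8(168), np.uint8(174), np.uint8(180)), (223, np.int64(-15), np.int64(61), np.int64(24), np.uint8(212
[... 3126 characters left out ...]
, np.uint8(91), np.uint8(94)), (223, np.int64(-51), np.int64(-46), np.int64(103), np.uint8(120), np.uint8(115), np.uint8(108)), (226, np.int64(-56), np.int64(-54), np.int64(102), np.uint8(119), np.uint8(115), np.uint8(107)), (229, np.int64(-7), np.int64(26), np.int64(25), np.uint8(129), np.uint8(140), np.uint8(145)), (232, np.int64(-11), np.int64(19), np.int64(22), np.uint8(209), np.uint8(226), np.uint8(231)), (235, np.int64(-18), np.int64(8), np.int64(24), np.uint8(208), np.uint8(226), np.uint8(231)), (238, np.int64(-21), np.int64(4), np.int64(19), np.uint8(143), np.uint8(156), np.uint8(165))]
[-0.258  0.03   1.811  0.     1.301 -0.539] [  0.  -47.8 -46.2   0.1   0.1  -0. ] [ 0.5 -0.6 -0.5]
```

The side depth shows the true fingertip about 34 mm higher than the reported TCP z: it rests on the lid edge at z≈103, while xy agrees. The lid is at about 0.26 rad. The cameras match the known heights, so I'll trust them and go by contact.

Request:
arm_command(
  deltas=[
    [[0, 0, 0.004, 0, 0, 0], [0, 0, 0.008, 0, 0, 0], [0, 0, 0.012, 0, 0, 0], [0, 0, 0.015, 0, 0, 0], [0, 0, 0.018, 0, 0, 0], [0, 0, 0.02, 0, 0, 0], [0, 0, 0.02, 0, 0, 0], [0, 0, 0.02, 0, 0, 0]],
  ],
)

```text
t: 6.37
tool_pos: [0.5235, -0.0849, 0.0485]
orientation: [-1.888, -2.51, 0.0]
force: [-0.2, 0.4, 0.2]
opening: 0.0005
```

```bash
cat >> h.py <<'E'
def tip():
    p,d=robot.read_camera("side");s=robot.read_state();b0=1000*B().inv().apply(s["tool_pos"]-O)
    a=world("side",d,np.ones((400,640),bool));b=1000*B().inv().apply(a-O)
    k=b[(abs(b[:,0]-b0[0])<14)&(abs(b[:,1]-b0[1]+8)<4)&(b[:,2]>60)];print("finger face median xy",np.median(k[:,:2],0).round(1),"lowest z",np.percentile(k[:,2],[0,1,3,6]).round(1))
    k=b[(abs(b[:,1]+85)<10)&(b[:,0]>-45)&(b[:,0]<60)&(b[:,2]>60)&(b[:,2]<125)];print("lid slope",np.polyfit(k[:,0],k[:,2],1).round(3),len(k))
    return p
E
python3 -c "
from h import *
st();tip()"
```

```text
t 6.3667 box mm [-54.69 -32.63  48.52] F box [-0.12  0.45  0.18] open 0.0005
finger face median xy [-53.8 -41.7] lowest z [79.1 80.3 81.3 83.2]
lid slope [-0.103 75.939] 306
```

Request:
arm_command(
  deltas=[
    [[0, 0, 0.001, 0, 0, 0], [0, 0, 0.003, 0, 0, 0], [0, 0, 0.005, 0, 0, 0], [0, 0, 0.007, 0, 0, 0], [0, 0, 0.008, 0, 0, 0], [0, 0, 0.009, 0, 0, 0], [0, 0, 0.009, 0, 0, 0], [0, 0, 0.009, 0, 0, 0]],
  ],
)

```text
t: 7.08
tool_pos: [0.5235, -0.0849, 0.0397]
orientation: [-1.888, -2.511, -0.0]
force: [0.2, -0.0, 0.9]
opening: 0.0001
```

```bash
python3 -c "
from h import *
st();tip()"
```

```text
t 7.0833 box mm [-54.63 -32.66  39.65] F box [ 0.19 -0.07  0.94] open 0.0001
finger face median xy [-53.6 -41.7] lowest z [68.7 72.3 73.2 74.5]
lid slope [-4.00e-02  7.13e+01] 331
```

Request:
arm_command(
  deltas=[
    [[0, 0, 0.0005, 0, 0, 0], [0, 0, 0.001, 0, 0, 0], [0, 0, 0.0015, 0, 0, 0], [0, 0, 0.002, 0, 0, 0], [0, 0, 0.0025, 0, 0, 0], [0, 0, 0.003, 0, 0, 0], [0, 0, 0.003, 0, 0, 0], [0, 0, 0.003, 0, 0, 0]],
  ],
)

```text
t: 7.8
tool_pos: [0.5235, -0.085, 0.037]
orientation: [-1.888, -2.511, 0.0]
force: [-3.7, -0.2, 4.5]
opening: 0.0004
```

```bash
python3 -c "
from h import *
st();st();tip();st()"
```

```text
t 7.8 box mm [-54.66 -32.79  37.01] F box [-3.6   0.82  4.47] open 0.0004
t 7.8 box mm [-54.66 -32.79  37.01] F box [-3.6   0.82  4.47] open 0.0004
finger face median xy [-53.6 -41.8] lowest z [67.5 69.3 70.8 72.8]
lid slope [-2.3000e-02  7.0325e+01] 324
t 7.85 box mm [-54.69 -32.76  36.99] F box [-4.17  0.54  4.49] open 0.0006
```

Force is rising on the gasket. I'll continue for about 3 mm more.

Request:
arm_command(
  deltas=[
    [[0, 0, 0.0005, 0, 0, 0], [0, 0, 0.001, 0, 0, 0], [0, 0, 0.0015, 0, 0, 0], [0, 0, 0.002, 0, 0, 0], [0, 0, 0.002, 0, 0, 0], [0, 0, 0.002, 0, 0, 0], [0, 0, 0.002, 0, 0, 0], [0, 0, 0.002, 0, 0, 0]],
  ],
)

```text
t: 8.52
tool_pos: [0.5234, -0.0851, 0.0355]
orientation: [-1.888, -2.511, 0.001]
force: [-6.5, 0.6, 9.5]
opening: 0.0007
```

```bash
python3 -c "
from h import *
st();tip();st()"
```

```text
t 8.5167 box mm [-54.76 -32.81  35.51] F box [-6.08  2.36  9.54] open 0.0007
finger face median xy [-53.7 -41.8] lowest z [67.9 69.2 69.8 71.3]
lid slope [-1.1000e-02  6.9482e+01] 316
t 8.5667 box mm [-54.78 -32.8   35.51] F box [-5.65  2.61 10.53] open 0.0004
```

Request:
arm_command(
  deltas=[
    [[0, 0, 0.0005, 0, 0, 0], [0, 0, 0.001, 0, 0, 0], [0, 0, 0.0015, 0, 0, 0], [0, 0, 0.002, 0, 0, 0], [0, 0, 0.0025, 0, 0, 0], [0, 0, 0.0025, 0, 0, 0], [0, 0, 0.0025, 0, 0, 0], [0, 0, 0.0025, 0, 0, 0]],
  ],
)

```text
t: 9.23
tool_pos: [0.5234, -0.0851, 0.0342]
orientation: [-1.888, -2.511, 0.001]
force: [-11.5, 1.6, 21.0]
opening: 0.0001
```

```bash
python3 -c "
from h import *
st();tip();st()"
```

```text
t 9.2333 box mm [-54.79 -32.86  34.2 ] F box [-10.56   4.7   21.04] open 0.0001
finger face median xy [-54.9 -41.9] lowest z [64.2 66.6 68.2 69.7]
lid slope [-2.000e-03  6.886e+01] 324
t 9.2833 box mm [-54.78 -32.85  34.21] F box [-10.52   4.6   21.5 ] open 0.0006
```

The lid is pressed shut: slope -0.002 and 21 N. Contact puts the tip at true z ≈ reported + 34 mm. Next I'll lift off and go behind the knob.

Request:
arm_command(
  deltas=[
    [[0, 0, -0.004, 0, 0, 0], [0, 0, -0.025, 0, 0, 0], [0, 0, -0.056, 0, 0, 0], [-0.025, -0.01, -0.056, 0, 0, 0], [-0.055, -0.025, -0.056, 0, 0, 0], [-0.085, -0.037, -0.056, 0, 0, 0], [-0.085, -0.037, -0.056, 0, 0, 0], [-0.085, -0.037, -0.056, 0, 0, 0]],
  ],
)

```text
t: 9.95
tool_pos: [0.5113, -0.1782, 0.088]
orientation: [1.892, 2.508, 0.0]
force: [0.1, 0.5, 0.4]
opening: 0.0007
```

```bash
python3 - <<'E'
from h import *
st();p=tip();goal(-92,-115,46)
cv2.imwrite("pics/c4.png",cv2.resize(p[130:300,220:400],(635,600)))
E
```

```text
t 9.95 box mm [ -92.16 -119.01   88.03] F box [0.26 0.47 0.38] open 0.0007
finger face median xy [ -90.9 -127.9] lowest z [122.3 124.2 126.6 129.5]
lid slope [-2.3000e-02  7.0444e+01] 323
delta [ 0.0029 -0.0002  0.0419] [-0.     -0.0006 -0.0007]
```

View pics/c4.png

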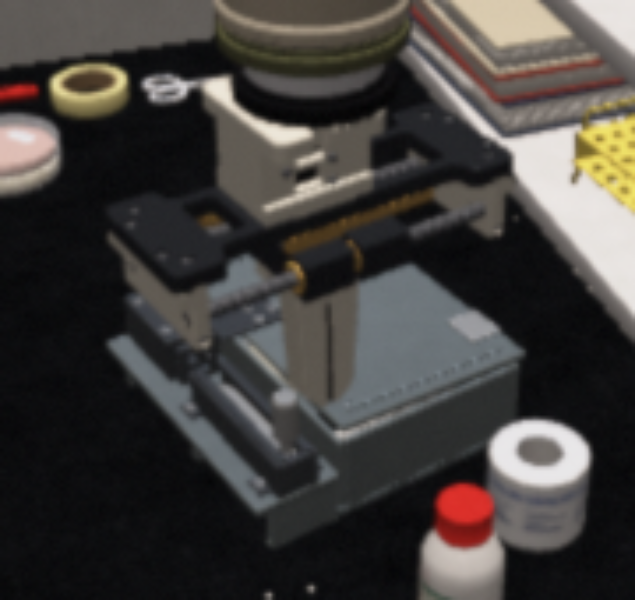

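The picture shows the lid nearly shut (0.023 rad), the finger tip at about (318,395) hovering behind the knob at (285,405), and the surroundings untouched. Next I'll descend behind the knob.

Request:
arm_command(
  deltas=[
    [[0, 0, 0.012, 0, 0, 0], [0, 0, 0.025, 0, 0, 0], [0, 0, 0.035, 0, 0, 0], [0, 0, 0.042, 0, 0, 0], [0.005, 0, 0.042, 0, 0, 0], [0.009, 0, 0.042, 0, 0, 0], [0.012, 0, 0.042, 0, 0, 0], [0.012, 0, 0.042, 0, 0, 0]],
  ],
)

```text
t: 10.67
tool_pos: [0.5086, -0.1647, 0.0468]
orientation: [1.887, 2.511, 0.001]
force: [0.4, -0.6, -0.3]
opening: 0.0005
```

```bash
python3 - <<'E'
from h import *
st();tip();goal(-92,-97,46)
E
```

```text
t 10.6667 box mm [ -91.02 -105.22   46.84] F box [ 0.17 -0.71 -0.32] open 0.0005
finger face median xy [ -89.5 -114.2] lowest z [80.2 82.  85.  88.1]
lid slope [-2.7000e-02  7.0497e+01] 319
delta [ 0.0087 -0.001   0.001 ] [0.001  0.0008 0.0017]
```

Request:
arm_command(
  deltas=[
    [[0.003, 0, 0, 0, 0, 0], [0.006, 0, 0, 0, 0, 0], [0.009, 0, 0, 0, 0, 0], [0.012, 0, 0, 0, 0, 0], [0.015, 0, 0, 0, 0, 0], [0.018, 0, 0, 0, 0, 0], [0.02, 0, 0, 0, 0, 0], [0.02, 0, 0, 0, 0, 0]],
  ],
)

```text
t: 11.38
tool_pos: [0.5033, -0.1472, 0.0467]
orientation: [1.887, 2.508, -0.001]
force: [1.8, -5.3, -1.6]
opening: 0.0004
```

```bash
cat >> h.py <<'E'
def knob(n="side"):
    p,d=robot.read_camera(n);a=world(n,d,np.ones((400,640),bool));b=1000*B().inv().apply(a-O)
    r=robot.silhouettes(n,"bolt_knob");print([(round(q["p"],2),q["box"]) for q in r[:2]]);return p
E
python3 - <<'E'
from h import *
st();p=tip();st()
cv2.imwrite("pics/c5.png",cv2.resize(p[170:290,240:360],(600,600),interpolation=2))
E
```

```text
t 11.3833 box mm [-91.27 -86.93  46.73] F box [ 0.28 -5.61 -1.58] open 0.0004
finger face median xy [-90.6 -95.7] lowest z [60.  60.3 61.9 83.5]
lid slope [-1.9000e-02  7.0535e+01] 317
t 11.4333 box mm [-91.27 -86.9   46.72] F box [ 0.86 -5.97 -1.81] open 0.0005
```

View pics/c5.png

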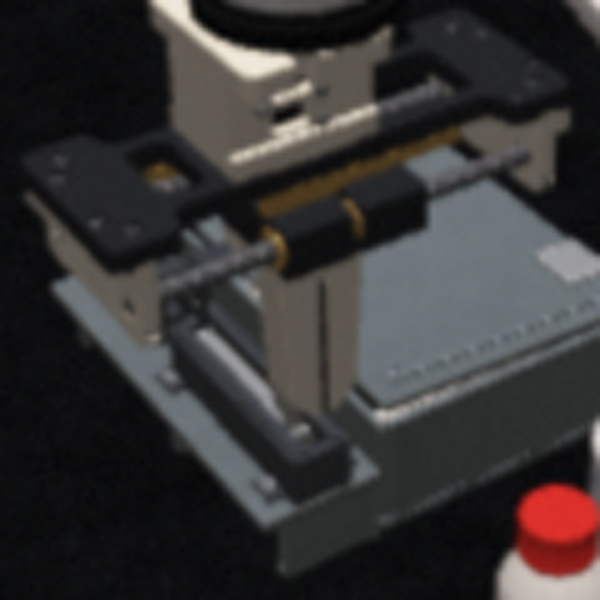

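The fingers stand behind the knob (tip at about (300,400)) and the push reads about 6 N, which matches dry friction. I'll push on.

Request:
arm_command(
  deltas=[
    [[0.003, 0, 0, 0, 0, 0], [0.006, 0, 0, 0, 0, 0], [0.009, 0, 0, 0, 0, 0], [0.012, 0, 0, 0, 0, 0], [0.015, 0, 0, 0, 0, 0], [0.018, 0, 0, 0, 0, 0], [0.02, 0, 0, 0, 0, 0], [0.02, 0, 0, 0, 0, 0]],
  ],
)

```text
t: 12.1
tool_pos: [0.4979, -0.1281, 0.0468]
orientation: [1.887, 2.508, -0.001]
force: [2.3, -6.2, -2.5]
opening: 0.0003
```

```bash
python3 -c "
from h import *
st();tip()"
```

```text
t 12.1 box mm [-91.23 -67.06  46.8 ] F box [ 0.49 -6.55 -2.54] open 0.0003
finger face median xy [-90.1 -75.8] lowest z [60.1 60.9 62.4 71.3]
lid slope [-2.5000e-02  7.0257e+01] 337
```

Request:
arm_command(
  deltas=[
    [[0.002, 0, 0, 0, 0, 0], [0.004, 0, 0, 0, 0, 0], [0.006, 0, 0, 0, 0, 0], [0.008, 0, 0, 0, 0, 0], [0.01, 0, 0, 0, 0, 0], [0.012, 0, 0, 0, 0, 0], [0.014, 0, 0, 0, 0, 0], [0.014, 0, 0, 0, 0, 0]],
  ],
)

```text
t: 12.82
tool_pos: [0.4942, -0.1154, 0.047]
orientation: [1.887, 2.507, -0.002]
force: [1.5, -8.5, -0.7]
opening: 0.0005
```

```bash
python3 - <<'E'
from h import *
st();p=tip()
p,d=robot.read_camera("top")
cv2.imwrite("pics/c6.png",np.hstack([cv2.resize(robot.read_camera("side")[0][185:285,240:330],(360,400),interpolation=2),cv2.resize(p[180:270,270:360],(400,400),interpolation=2)]))
E
```

```text
t 12.8167 box mm [-91.27 -53.86  47.03] F box [-0.89 -8.55 -0.68] open 0.0005
finger face median xy [-91.4 -62.5] lowest z [60.4 60.9 62.8 82.5]
lid slope [-1.4000e-02  6.9701e+01] 322
```

View pics/c6.png

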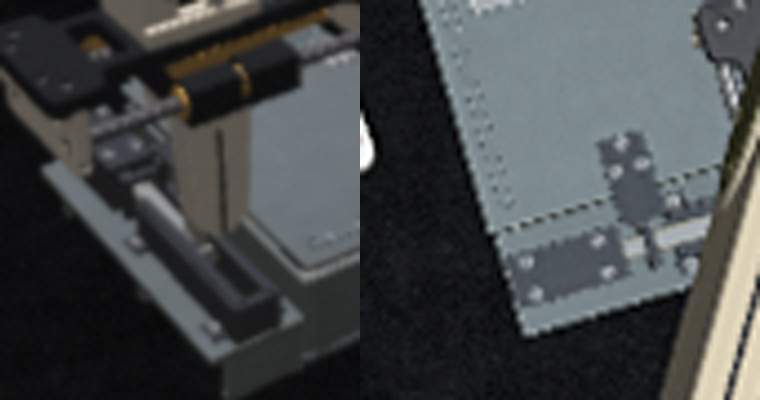

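The top view shows the bolt through the tongue and bridging into the keeper at (635,245), and the lid has been drawn down to about 0.012. I'll continue to just short of the earliest possible seat, then go in small steps.

Request:
arm_command(
  deltas=[
    [[0.002, 0, 0, 0, 0, 0], [0.004, 0, 0, 0, 0, 0], [0.006, 0, 0, 0, 0, 0], [0.008, 0, 0, 0, 0, 0], [0.009, 0, 0, 0, 0, 0], [0.01, 0, 0, 0, 0, 0], [0.01, 0, 0, 0, 0, 0], [0.01, 0, 0, 0, 0, 0]],
  ],
)

```text
t: 13.63
tool_pos: [0.4916, -0.1061, 0.0471]
orientation: [1.886, 2.507, -0.003]
force: [2.3, -9.9, -2.0]
opening: 0.0004
```

Request:
arm_command(
  deltas=[
    [[0.0005, 0, 0, 0, 0, 0], [0.001, 0, 0, 0, 0, 0], [0.0015, 0, 0, 0, 0, 0], [0.002, 0, 0, 0, 0, 0], [0.002, 0, 0, 0, 0, 0], [0.002, 0, 0, 0, 0, 0], [0.002, 0, 0, 0, 0, 0], [0.002, 0, 0, 0, 0, 0]],
  ],
)

```text
t: 14.3
tool_pos: [0.491, -0.1044, 0.0471]
orientation: [1.886, 2.506, -0.003]
force: [3.1, -10.3, -1.9]
opening: 0.0006
```

```bash
python3 -c "
from h import *
st()"
```

```text
t 14.3 box mm [-91.24 -42.44  47.06] F box [  0.08 -10.76  -1.87] open 0.0006
```

Request:
arm_command(
  deltas=[
    [[0.0005, 0, 0, 0, 0, 0], [0.001, 0, 0, 0, 0, 0], [0.0015, 0, 0, 0, 0, 0], [0.002, 0, 0, 0, 0, 0], [0.002, 0, 0, 0, 0, 0], [0.002, 0, 0, 0, 0, 0], [0.002, 0, 0, 0, 0, 0], [0.002, 0, 0, 0, 0, 0]],
  ],
)

```text
t: 14.97
tool_pos: [0.4905, -0.1025, 0.0471]
orientation: [1.886, 2.506, -0.003]
force: [2.9, -11.5, -1.4]
opening: 0.0003
```

Request:
arm_command(
  deltas=[
    [[0.0005, 0, 0, 0, 0, 0], [0.001, 0, 0, 0, 0, 0], [0.0015, 0, 0, 0, 0, 0], [0.0015, 0, 0, 0, 0, 0], [0.0015, 0, 0, 0, 0, 0], [0.0015, 0, 0, 0, 0, 0], [0.0015, 0, 0, 0, 0, 0], [0.0015, 0, 0, 0, 0, 0]],
  ],
)

```text
t: 15.63
tool_pos: [0.4901, -0.1011, 0.0471]
orientation: [1.886, 2.506, -0.003]
force: [3.0, -10.5, -2.5]
opening: 0.0007
```

```bash
python3 -c "
from h import *
st()"
```

```text
t 15.6333 box mm [-91.21 -39.    47.07] F box [ -0.05 -10.94  -2.52] open 0.0007
```

Request:
arm_command(
  deltas=[
    [[0.0005, 0, 0, 0, 0, 0], [0.001, 0, 0, 0, 0, 0], [0.0015, 0, 0, 0, 0, 0], [0.0015, 0, 0, 0, 0, 0], [0.0015, 0, 0, 0, 0, 0], [0.0015, 0, 0, 0, 0, 0], [0.0015, 0, 0, 0, 0, 0], [0.0015, 0, 0, 0, 0, 0]],
  ],
)

```text
t: 16.3
tool_pos: [0.4897, -0.0996, 0.0471]
orientation: [1.886, 2.506, -0.003]
force: [2.8, -10.2, -2.2]
opening: 0.0004
```

```bash
python3 -c "
from h import *
st()"
```

```text
t 16.3 box mm [-91.2  -37.48  47.1 ] F box [ -0.11 -10.63  -2.21] open 0.0004
```

Request:
arm_command(
  deltas=[
    [[0.0005, 0, 0, 0, 0, 0], [0.001, 0, 0, 0, 0, 0], [0.0015, 0, 0, 0, 0, 0], [0.0015, 0, 0, 0, 0, 0], [0.0015, 0, 0, 0, 0, 0], [0.0015, 0, 0, 0, 0, 0], [0.0015, 0, 0, 0, 0, 0], [0.0015, 0, 0, 0, 0, 0]],
  ],
)

```text
t: 16.97
tool_pos: [0.4893, -0.0983, 0.0471]
orientation: [1.886, 2.506, -0.003]
force: [2.6, -11.7, -2.3]
opening: 0.0005
```

Request:
arm_command(
  deltas=[
    [[0.0005, 0, 0, 0, 0, 0], [0.001, 0, 0, 0, 0, 0], [0.001, 0, 0, 0, 0, 0], [0.001, 0, 0, 0, 0, 0], [0.001, 0, 0, 0, 0, 0], [0.001, 0, 0, 0, 0, 0], [0.001, 0, 0, 0, 0, 0], [0.001, 0, 0, 0, 0, 0]],
  ],
)

```text
t: 17.63
tool_pos: [0.4892, -0.0976, 0.0471]
orientation: [1.886, 2.506, -0.003]
force: [3.3, -12.8, -3.0]
opening: 0.0005
```

Request:
arm_command(
  deltas=[
    [[0.0005, 0, 0, 0, 0, 0], [0.001, 0, 0, 0, 0, 0], [0.001, 0, 0, 0, 0, 0], [0.001, 0, 0, 0, 0, 0], [0.001, 0, 0, 0, 0, 0], [0.001, 0, 0, 0, 0, 0], [0.001, 0, 0, 0, 0, 0], [0.001, 0, 0, 0, 0, 0]],
  ],
)

```text
t: 18.3
tool_pos: [0.489, -0.097, 0.0472]
orientation: [1.886, 2.505, -0.004]
force: [3.6, -14.0, -2.9]
opening: 0.0006
```

Request:
arm_command(
  deltas=[
    [[0.0005, 0, 0, 0, 0, 0], [0.001, 0, 0, 0, 0, 0], [0.0015, 0, 0, 0, 0, 0], [0.0015, 0, 0, 0, 0, 0], [0.0015, 0, 0, 0, 0, 0], [0.0015, 0, 0, 0, 0, 0], [0.0015, 0, 0, 0, 0, 0], [0.0015, 0, 0, 0, 0, 0]],
  ],
)

```text
t: 18.97
tool_pos: [0.4886, -0.096, 0.0472]
orientation: [1.886, 2.505, -0.004]
force: [4.8, -16.9, -3.1]
opening: 0.0006
```

```bash
python3 -c "
from h import *
st();tip();st()"
```

```text
t 18.9667 box mm [-91.21 -33.69  47.15] F box [ -0.05 -17.59  -3.11] open 0.0006
finger face median xy [-91.  -42.2] lowest z [60.6 61.5 63.2 83.9]
lid slope [-1.0000e-02  6.9546e+01] 330
t 19.0167 box mm [-91.2  -33.71  47.17] F box [  0.16 -16.06  -3.47] open 0.0002
```

The force is now about 6 N above the sliding baseline, with a spring slope of about 2.3 N/mm over ~2.6 mm. The bolt is home, so I'll back straight off, then up and away.

Request:
arm_command(
  deltas=[
    [[-0.003, 0, 0, 0, 0, 0], [-0.01, 0, 0, 0, 0, 0], [-0.022, 0, 0, 0, 0, 0], [-0.03, 0, -0.01, 0, 0, 0], [-0.03, 0, -0.04, 0, 0, 0], [-0.03, 0, -0.08, 0, 0, 0], [-0.06, -0.03, -0.1, 0, 0, 0], [-0.09, -0.06, -0.1, 0, 0, 0]],
  ],
)

```text
t: 19.68
tool_pos: [0.4606, -0.1919, 0.1525]
orientation: [1.878, 2.507, 0.003]
force: [1.5, -0.7, -0.3]
opening: 0.0001
```

Request:
arm_command(
  deltas=[
    [[-0.03, -0.02, 0, 0, 0, 0], [-0.06, -0.04, 0, 0, 0, 0], [-0.08, -0.05, 0, 0, 0, 0], [-0.08, -0.05, 0, 0, 0, 0], [-0.08, -0.05, 0, 0, 0, 0], [-0.08, -0.05, 0, 0, 0, 0], [-0.08, -0.05, 0, 0, 0, 0], [-0.08, -0.05, 0, 0, 0, 0]],
  ],
)

```text
t: 20.35
tool_pos: [0.4317, -0.2803, 0.1461]
orientation: [-1.886, -2.512, -0.0]
force: [0.0, -0.6, 0.1]
opening: 0.0004
```

```bash
python3 - <<'E'
from h import *
st()
im=[]
for n,(r,c) in {"top":((130,290),(230,430)),"side":((160,320),(220,420))}.items():
    p,d=robot.read_camera(n);im.append(cv2.resize(p[r[0]:r[1],c[0]:c[1]],(400,320),interpolation=2))
    b=1000*B().inv().apply(world(n,d,np.ones((400,640),bool))-O)
    k=b[(abs(b[:,0]+92)<12)&(abs(b[:,1]+20)<25)&(b[:,2]>80)&(b[:,2]<102)]
    print(n,"knob",len(k),np.median(k,0).round(1) if len(k) else '')
    k=b[(b[:,0]>-50)&(b[:,0]<55)&(abs(b[:,1])<85)&(b[:,2]>60)&(b[:,2]<80)];print("lid slope",np.polyfit(k[:,0],k[:,2],1).round(3),len(k))
cv2.imwrite("pics/c7.png",np.hstack(im));st()
E
```

```text
t 20.35 box mm [-196.89 -195.14  146.05] F box [-0.14 -0.54  0.1 ] open 0.0004
top knob 36 [-90.6 -18.1  95.3]
lid slope [-1.3000e-02  6.8752e+01] 3417
side knob 0 
lid slope [-9.0000e-03  6.9677e+01] 1583
t 20.45 box mm [-196.92 -195.26  146.05] F box [ 0.32  0.4  -0.91] open 0.0002
```

View pics/c7.png

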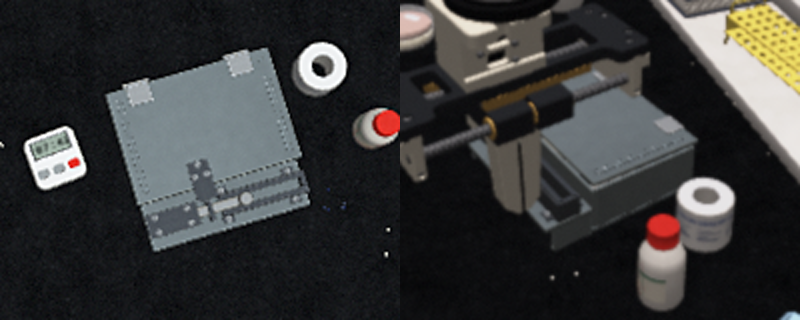

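The knob is at box y ≈ -18, where the finger left it, so it didn't spring back. The bolt bridges tongue and keeper, the lid is down, and the bystanders are untouched.

```bash
python3 -c "
from plant import robot
print(robot.close_job())"
```

```text
the job is handed in; nothing more can be done
None
```

The lid is shut and the bolt is through the tongue and pressed onto the spring stop in the keeper. I handed the job in at about 20.5 s of the allowed 58 s; it reports no verdict.

- **Lid:** I pressed it shut with about 21 N and let go, and it rose to about 0.023 rad. The bolt's nose then drew it down to about 0.01 rad, where it stayed.
- **Bolt:** I pushed the knob across with closed fingers. Sliding took about 10.7 N. The force then climbed at about 2 to 2.5 N per mm to about 16–17.6 N. That puts roughly 6 N (about 2.5 mm) on the stop, above the 3 N needed and well under 13 N.
- **Last checks:** After letting go, the top camera put the knob 63 mm from its start, where the finger had left it. The fingers touched nothing, and the timer, bottle and roll showed no sign of having moved.
- **Disagreements:** The reported tool z was about 34 mm below the fingertip seen in the depth images, so my first press stopped with the lid still open; I then worked from camera height and contact. The last lid angles differed slightly, 0.013 rad from the top camera and 0.009 from the side. In the final side picture the arm hid the knob, so only the top camera confirms where it ended up.

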